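# Make up two specimen trays at the jar store's sampling bench

## Robot

A 6-joint arm with a two-finger parallel gripper is mounted at the origin on the work surface. World frame = base frame: x ahead of the robot, y to its left, z up, the work surface at z = 0. Lengths are in mm, angles in rad, forces in N, time in s.
With the tool pointing down it reaches from about 400 to 925 mm from the base axis. Payload 12.5 kg.
Tool frame: the origin (TCP) lies on the mounting face of the last link; the fingertips stand 190 mm ahead of it and the grasp point (between the pads) lies 171 mm ahead of it; z points along the fingers, y is the line along which they close (so a half turn about z gives the same grasp; the last joint's range is limited). The gripper opens to 95 mm and grips with 3 to 60 N. Pads are 20 mm wide; open, the fingers measure 119 mm over their backs; the gripper's body (75 mm by 180 mm) begins 59 mm behind the grasp point.
Start: joints at [1.035, 0.491, 1.559, -0, 1.092, -0.106], TCP at [260.408, 568.166, 404.761] pointing down, gripper open.
Joint ranges: [-3.1, 3.1], [-0.84, 2.19], [0.05, 2.79], [-1.13, 4.28], [0.06, 2.93], [-2.69, 2.69]. Speed limits (rad/s): [2.22, 2.22, 2.79, 3.14, 3.14, 3.14].

## Interface

Orientations are given as [roll, pitch, yaw] about the fixed x, y, z axes, in that order (R = Rz(yaw) Ry(pitch) Rx(roll)).
In Python, from cell import * gives the robot as it stands.
- The arm moves only by the tool arm_command, never from a script. Its argument "rows" is a list that holds one entry, the list of rows, each a list of 7 numbers: the shift along the tool's x, y, z normalised to -1 to 1, where 1 is 0.15 m, then the turn, a rotation vector about the tool's x, y, z normalised to -1 to 1, where 1 is 360 degrees, then the opening, from -1 (shut) to 1 (fully open). A call has 1 to 10 rows; each row is the pose to reach, as a shift and turn from the pose commanded when the call began, along the tool's axes at that moment, turning the shorter way round; what a row does not reach only later rows make up. A row lasts 1/12 s, in which the tool goes at most 41.7 mm and 7.16 degrees, less where a joint would pass 70% of its speed; a pose out of reach is approached as far as the arm can. A call with a number of a shift or a turn outside -1 to 1 is refused whole. A call with a gripper value outside its range is refused whole. The fingers move at their own pace and stop on an object; the grip force is fixed at half the most. Time passes only in rows, so rows that repeat a pose let the fingers close. It gives the time, the measured TCP pose, the force, the opening and the grip force at its end, in the units of the state.
- state(): the state, without advancing time (a new reading comes with each control period).
- read_camera(name): name is "scene" or "top" or "wrist"; returns (picture, depth): 384x512x3 uint8, red, green, blue; 384x512 float32, mm along the optical axis (not along the pixel's ray), 0 where there is no reading.
- get_calibration(name): a dict with "camera_matrix" (3x3 intrinsics, pixels), "D" ([k1, k2, p1, p2, k3] as OpenCV has them; the pictures are not rectified), "position" and "orientation" of the camera in the world; the wrist camera has in their place "hand_eye" (4x4, takes a point from camera to tool coordinates, whose origin is the TCP and whose axes are the flange's). Camera axes: x right, y up, looking along -z (the intrinsics and any distortion apply to the point x, -y, -z); pixel columns grow to the right and rows downward; lengths in mm; the calibration is good to about 2 mm. A picture is of the moment at which its call begins: read the wrist's pose just before it. get_calibration takes no time and is no camera call.
- job_done(): hands the job in; it is judged then, once.
The state is a dict: "t": time; "joints": joint angles; "qvel": joint speeds; "tau": joint torques, N m; "eef_pos": TCP position; "tcp_rot": TCP orientation; "ft_force": force on the tool from outside, world axes, zero at the start; "moment": the same for the moment, N m; "opening": opening from 0.0 (shut) to 1.0 (fully open); "grip_force": force on a finger pad.
Only numpy, scipy, OpenCV 4.12 (cv2) and the standard library are available. Lean on these libraries where they do the work, as an engineer would, in place of code of your own. Each camera call takes 0.05 s, during which the arm holds its last target. There are 200 camera calls.

## Task

Make up two trays from the stock on the bench. The blue tray is for sampling: stand the jar of dark brown bark in its round recess and the top cup off the nested stack, upright, in its square recess, lifting that cup alone so that the next one does not come up with it. The green tray is for viewing: stand the jar of yellow seeds in its round recess and the black loupe in its square recess; set the glass jars down gently, let go of everything, and leave the jar of red petals and the other cups where they are.

Things in the scene. Friction and masses are not known exactly. Their poses are not given: they have to be found in the camera images.
- tray_blue: Carrying tray: blue board 210 x 112 mm, 18 mm thick, lying fixed on the table. Two flat-floored recesses 10 mm deep (floors 8 mm above the table): round, 84 mm across, centre at x = -51 mm; square, 84 x 84 mm, centre at x = +51 mm; both y = 0. Origin: centre of underside; x from round to square recess, z up. It takes the bark jar (round recess) and one cup (square recess).
- tray_green: Carrying tray: green board 210 x 112 mm, 18 mm thick, lying fixed on the table. Two flat-floored recesses 10 mm deep (floors 8 mm above the table): round, 84 mm across, centre at x = -51 mm; square, 84 x 84 mm, centre at x = +51 mm; both y = 0. Origin: centre of underside; x from round to square recess, z up. It takes the seed jar (round recess) and the loupe (square recess).
- jar_bark: Loose sealed glass jar of dark brown bark chips, cream label on its side, glass stopper with ball knob fixed in the neck. Round body 56 mm across up to 60 mm, lip and stopper 48 mm across up to 77 mm, knob 18 mm across to 95 mm. 0.14 to 0.24 kg. Origin: centre of underside; z up. Goes to the blue tray.
- jar_seed: Loose sealed glass jar of yellow seeds, cream label on its side, glass stopper with ball knob fixed in the neck. Round body 56 mm across up to 60 mm, lip and stopper 48 mm across up to 77 mm, knob 18 mm across to 95 mm. 0.14 to 0.24 kg. Origin: centre of underside; z up. Goes to the green tray.
- jar_petal: Loose sealed glass jar of red dried petals, cream label on its side, glass stopper with ball knob fixed in the neck. Round body 56 mm across up to 60 mm, lip and stopper 48 mm across up to 77 mm, knob 18 mm across to 95 mm. 0.14 to 0.24 kg. Origin: centre of underside; z up. Stays in stock, where it is.
- loupe: Stand loupe: a short upright tube, clear skirt 42 mm across up to 20 mm, then a black ribbed barrel 40 mm across up to 50 mm, with an aluminium ring and a round lens on top. 65 to 105 g. Origin: centre of the underside; z up. Stands loose on the table.
- cup_top: White sample cup, the top one of a nest of three. 34 mm high, 31 mm across the foot, tapering wider to 54 mm under a lip 58 mm across, 3 mm thick; a flat thumb tab at the lip, 13 mm wide, reaches 43 mm from the axis. 14 g. Nested cups rest loosely, lips 14 mm apart. Origin: centre of underside; x to its tab, z up. Foot starts 28 mm, lip top 62 mm above the table.
- cup_mid: White sample cup, the middle one of the nest. 34 mm high, 31 mm across the foot, tapering wider to 54 mm under a lip 58 mm across, 3 mm thick; a flat thumb tab at the lip, 13 mm wide, reaches 43 mm from the axis. 14 g. Nested cups rest loosely, lips 14 mm apart. Origin: centre of underside; x to its tab, z up. Lip top 48 mm above the table, tab about 150 degrees from the top cup's. Stays.
- cup_low: White sample cup, bottom of the nest, loose on the table. 34 mm high, 31 mm across the foot, tapering wider to 54 mm under a lip 58 mm across, 3 mm thick; a flat thumb tab at the lip, 13 mm wide, reaches 43 mm from the axis. 14 g. Nested cups rest loosely, lips 14 mm apart. Origin: centre of underside; x to its tab, z up. Tab about 150 degrees from the top cup's, to the other side. Stays.
Not all that is in view belongs to the job. What is shaped like the jar_seed but purple or turquoise is not meant.

How it is judged (in metres and radians):
At the end, for the whole second after the job is handed in: Each jar within 18 mm of its round recess's centre on both axes, cup and loupe within 30 mm of their square's; all four flat on the recess floor, upright within 6 degrees, at rest. Petal jar and bottom cup upright, within 25 mm of their start; middle cup still nested in the bottom one (x of jar_bark in the frame of tray_blue between -0.069 and -0.033 m and y of jar_bark in the frame of tray_blue between -0.018 and 0.018 m and z of jar_bark in the frame of tray_blue between 0.005 and 0.0115 m and angle between each of jar_bark, cup_top, jar_seed, loupe, jar_petal, cup_low's own z axis and vertical below 0.1 rad and x of cup_top in the frame of tray_blue between 0.021 and 0.081 m and y of cup_top in the frame of tray_blue between -0.03 and 0.03 m and z of cup_top in the frame of tray_blue between 0.005 and 0.0115 m and x of jar_seed in the frame of tray_green between -0.069 and -0.033 m and y of jar_seed in the frame of tray_green between -0.018 and 0.018 m and z of jar_seed in the frame of tray_green between 0.005 and 0.0115 m and x of loupe in the frame of tray_green between 0.021 and 0.081 m and y of loupe in the frame of tray_green between -0.03 and 0.03 m and z of loupe in the frame of tray_green between 0.005 and 0.0115 m and linear speed of each of jar_bark, jar_seed, loupe, cup_top, jar_petal, cup_mid, cup_low below 0.02 m/s and distance of each of jar_petal, cup_low from where it was at the start of the episode below 0.025 m and horizontal distance between cup_mid and cup_low below 0.008 m and z of cup_mid in the frame of cup_low between 0.01 and 0.018 m); the robot touches nothing.
It fails at once if a second cup comes up with the top one, or the cups underneath are pulled apart or tipped (height (world z) of cup_mid above 0.024 m or height (world z) of cup_low above 0.01 m or angle between cup_low's own z axis and vertical above 0.35 rad).
It fails at once if the red-petal jar, which stays in stock, is pushed or lifted more than 25 mm (distance of jar_petal from where it was at the start of the episode above 0.025 m).
It fails at once if a glass jar is tipped over (more than 35 degrees) (angle between any of jar_bark, jar_seed, jar_petal's own z axis and vertical above 0.6 rad).
It fails at once if a glass jar is dropped or banged into a tray: it comes down faster than 0.5 m/s (a fall of about 13 mm) within 20 mm of a recess floor ((horizontal distance between jar_bark and tray_blue below 0.11 m and z of jar_bark in the frame of tray_blue below 0.028 m and linear speed of jar_bark above 0.5 m/s) or (horizontal distance between jar_bark and tray_green below 0.11 m and z of jar_bark in the frame of tray_green below 0.028 m and linear speed of jar_bark above 0.5 m/s) or (horizontal distance between jar_seed and tray_blue below 0.11 m and z of jar_seed in the frame of tray_blue below 0.028 m and linear speed of jar_seed above 0.5 m/s) or (horizontal distance between jar_seed and tray_green below 0.11 m and z of jar_seed in the frame of tray_green below 0.028 m and linear speed of jar_seed above 0.5 m/s)).
It also fails if it takes over 120 s, if anything falls off the work surface, if the arm or the gripper's body presses on something with over 40 N, if the wrist force passes 120 N, or if a joint passes its speed limit or range.

## Working session

There is one attempt and no reset: what is moved stays moved. The work goes in short steps, Python scripts to look and compute and a tool call to move; the robot and the scene stay as the last step left them, time stands still between calls to the robot, and variables do not carry over. Pictures are saved under pics/ and viewed, at most 14 in all, crops included, and the job is handed in when it is done.

Besides the shell and the picture viewer there is one more tool, called after "Emit:" by a JSON object that holds its "name" and its "arguments", one argument or row to a line. arm_command: Moves the arm, as the interface text tells. Its arguments: {"type":"object","properties":{"rows":{"type":"array","items":{"type":"array","items":{"type":"array","items":{"type":"number","minimum":-1,"maximum":1}}}}},"required":["rows"]}

```bash
mkdir -p pics; cat > h.py <<'E'
from cell import *
import numpy as np, cv2
from scipy.spatial.transform import Rotation as Ro
def tcp():
    s=state(); T=np.eye(4); T[:3,:3]=Ro.from_euler('xyz',s['tcp_rot']).as_matrix(); T[:3,3]=s['eef_pos']; return T
def campose(n,c):
    if n=='wrist': return tcp()@np.array(c['hand_eye'])
    T=np.eye(4); o=np.array(c['orientation'],float)
    T[:3,:3]=o if o.shape==(3,3) else Ro.from_euler('xyz',o).as_matrix()
    T[:3,3]=c['position']; return T
def snap(n,tag):
    c=get_calibration(n); T=campose(n,c); p,d=read_camera(n)
    np.savez(f'pics/{tag}.npz',p=p,d=d,T=T,K=np.array(c['camera_matrix']),D=np.array(c['D'],float))
    cv2.imwrite(f'pics/{tag}.png',p[:,:,::-1]); return p,d
def ray(tag,uv):
    z=np.load(f'pics/{tag}.npz'); q=cv2.undistortPoints(np.array([[uv]],float),z['K'],z['D'])[0,0]
    return z['T'][:3,3], z['T'][:3,:3]@np.array([q[0],-q[1],-1.]), z['d']
def atz(tag,uv,h):
    o,r,_=ray(tag,uv); return (o+r*(h-o[2])/r[2])
def atd(tag,uv):
    o,r,d=ray(tag,uv); return o+r*d[int(round(uv[1])),int(round(uv[0]))]
def cloud(tag):
    z=np.load(f'pics/{tag}.npz'); h,w=z['d'].shape
    g=np.stack(np.meshgrid(np.arange(w),np.arange(h)),-1).reshape(-1,1,2).astype(float)
    q=cv2.undistortPoints(g,z['K'],z['D'])[:,0]; d=z['d'].reshape(-1,1)
    P=(np.c_[q[:,0],-q[:,1],-np.ones(len(q))]*d)@z['T'][:3,:3].T+z['T'][:3,3]
    P[d[:,0]==0]=np.nan
    return P.reshape(h,w,3), z['p']
E
python3 - <<'E'
from h import *
print(state()); print(get_calibration('top')); print(get_calibration('wrist'))
for n in('scene','top'): snap(n,n+'0')
a=cv2.imread('pics/top0.png'); cv2.imwrite('pics/top0b.png',cv2.resize(a,(800,600),interpolation=cv2.INTER_CUBIC))
E
```

```text
{'t': 0.0, 'joints': array([ 1.03540937e+00,  4.91552067e-01,  1.55944074e+00, -3.04757936e-05,
        1.09169559e+00, -1.05608489e-01]), 'qvel': array([ 4.02181467e-04,  6.58513205e-04,  1.57698946e-03,  1.29292747e-03,
       -3.85046427e-05, -1.06819688e-03]), 'tau': array([-8.34674938e-04, -6.12654376e+01, -2.58170432e+01,  6.91474811e-02,
        4.82810126e-02, -6.56812222e-05]), 'eef_pos': array([260.38829384, 568.14017346, 404.16928806]), 'tcp_rot': array([-3.14050016e+00, -8.86265935e-05,  2.71182820e+00]), 'ft_force': array([ 0.18369144, -0.42456676, -0.50441231]), 'moment': array([-0.03045902, -0.0144003 ,  0.02581397]), 'grip_force': 0.0, 'opening': 0.9996558047283625}
{'camera_matrix': array([[418.08529884,   0.        , 260.11904344],
       [  0.        , 418.08529884, 189.01810733],
       [  0.        ,   0.        ,   1.        ]]), 'D': array([-0.09270965,  0.        ,  0.        ,  0.        ,  0.        ]), 'position': array([449.42436484,   1.53999546, 862.51582454]), 'orientation': array([ 0.07005082, -0.02112732, -1.58429029])}
{'camera_matrix': array([[325.73225244,   0.        , 254.10323719],
       [  0.        , 325.73225244, 188.59897019],
       [  0.        ,   0.        ,   1.        ]]), 'D': array([0.01774528, 0.        , 0.        , 0.        , 0.        ]), 'hand_eye': array([[ 4.03508609e-04,  9.63389412e-01,  2.68105722e-01,
         7.54257990e+01],
       [ 9.99999700e-01, -5.66033268e-04,  5.28903184e-04,
        -6.31181465e-01],
       [ 6.61296485e-04,  2.68105428e-01, -9.63389351e-01,
         1.94079923e+01],
       [ 0.00000000e+00,  0.00000000e+00,  0.00000000e+00,
         1.00000000e+00]])}
```

View pics/top0b.png

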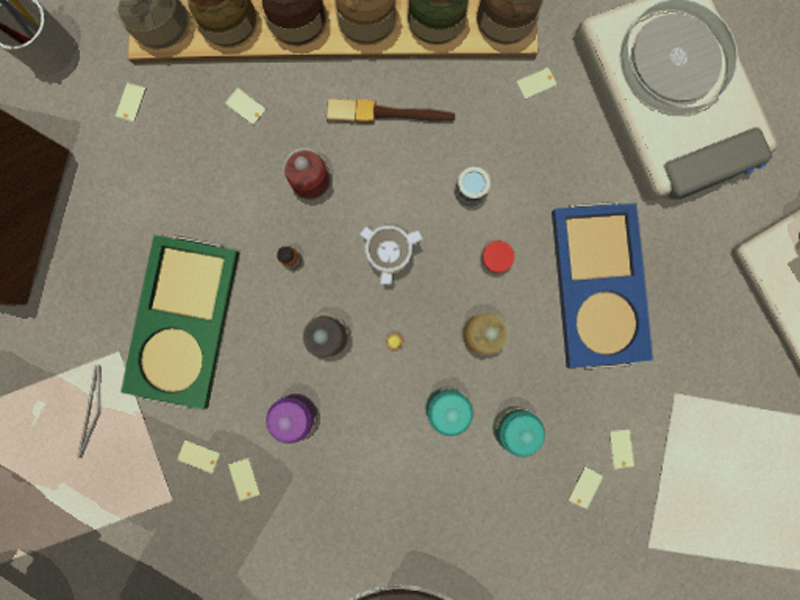

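View pics/scene0.png

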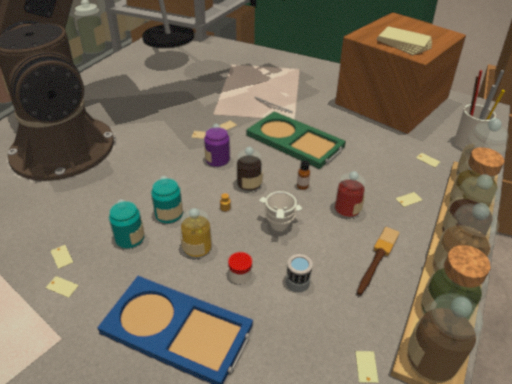

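Top view (800 px scale): bark jar (325,337), seed jar (485,335), loupe with blue lens (473,184), cup nest (389,250), petal jar (307,174), green tray at left (182,320), blue at right (603,285). Next I'll measure these.

```bash
python3 - <<'E'
from h import *
P,p=cloud('top0')
def px(u,v): return (u*.64,v*.64)
np.set_printoptions(precision=1,suppress=True)
# objects: cluster by heights in neighbourhood
for n,u,v,lo,hi in [('bark',325,337,70,100),('seed',485,335,70,100),('petal',307,174,70,100),('loupe',473,184,44,60),('nest',389,250,56,70),('purple',290,419,60,100),('teal1',450,412,60,100),('teal2',521,432,60,100),('redcap',498,257,15,80),('amber',288,258,15,90),('gold',394,342,5,50)]:
    c=P[int(v*.64),int(u*.64)]
    a,b=int(v*.64),int(u*.64); Q=P[a-25:a+25,b-25:b+25].reshape(-1,3)
    m=(Q[:,2]>lo)&(Q[:,2]<hi); q=Q[m]
    print(n,c,m.sum(),'mid',(q.min(0)+q.max(0))/2 if len(q) else '', 'ext',np.ptp(q,0) if len(q) else '', 'med',np.median(q,0) if len(q) else '')
# nest heights
Q=P[145:185,225:275]; 
for lo,hi in [(20,30),(30,37),(44,51),(58,66)]:
    m=(Q[...,2]>lo)&(Q[...,2]<hi); print(lo,hi,m.sum(),np.nanmean(Q[m],0))
m=(Q[...,2]>57);q=Q[m]
# tray corners (board outline z=18) recess corners
for n,pts in [('green',[(155,236),(238,250),(207,407),(123,392)]),('blue',[(553,210),(636,204),(652,360),(568,367)])]:
    W=np.array([atz('top0',px(*q),18) for q in pts]); print(n,W[:,:2].tolist(),W.mean(0),[np.linalg.norm(W[i]-W[(i+1)%4]) for i in range(4)])
for n,uv in [('gs',(188,284)),('gr',(172,360)),('bs',(599,247)),('br',(606,323))]: print(n,atz('top0',px(*uv),8),atd('top0',px(*uv)))
E
```

```text
bark [456.6  81.1  91.3] 504 mid [457.7  86.7  84. ] ext [47.1 45.3 27.9] med [457.   86.2  75.9]
seed [ 455.9 -107.8   86.7] 455 mid [ 457.9 -114.8   83.7] ext [45.4 44.1 26.8] med [ 458.1 -114.2   75.8]
petal [655.7 105.   75.8] 476 mid [666.3 109.4  83. ] ext [47.  46.3 25.4] med [663.4 108.9  76. ]
loupe [ 649.7 -102.1   44.9] 317 mid [ 649.5 -102.7   48.9] ext [40.4 38.3  9.6] med [ 650.4 -103.7   48.4]
nest [566.3   6.7  29.6] 279 mid [563.8  -1.3  60.3] ext [54.9 69.8  8.6] med [572.2  -3.5  61.1]
purple [360.  124.1  90.2] 651 mid [355.6 130.7  78.5] ext [55.1 53.8 36.9] med [356.9 127.4  75.1]
teal1 [366.6 -64.8  91.4] 607 mid [361.5 -66.5  78.1] ext [53.5 51.8 35.9] med [363.4 -65.9  74.9]
teal2 [ 339.1 -150.4   77. ] 622 mid [ 334.1 -155.6   77.8] ext [55.  54.  35.6] med [ 336.4 -151.7   75. ]
redcap [ 555.8 -133.    37.3] 319 mid [ 554.8 -134.4   29.3] ext [38.6 38.4 25.9] med [ 554.3 -133.3   37.3]
amber [553.3 129.6  64. ] 168 mid [557.9 134.3  40. ] ext [24.8 26.7 48.1] med [555.6 130.9  50.2]
gold [450.1   0.1  31.1] 80 mid [449.1   0.1  27.3] ext [18.2 20.2 19.4] me
[... 264 characters left out ...]
, [387.18301805702987, 352.31739180199975]] [478.9 277.   18. ] [np.float64(112.18707783583699), np.float64(206.79541118394494), np.float64(112.42380240350005), np.float64(207.28938628094306)]
blue [[619.2935270961077, -212.56858525486834], [627.2207767616698, -325.8564391056808], [419.23335751161125, -339.3028580148054], [412.3989262660656, -226.2295684754393]] [ 519.5 -276.    18. ] [np.float64(113.56486744316307), np.float64(208.42162255336962), np.float64(113.27964626402843), np.float64(207.34511886025965)]
gs [527.6 270.4   8. ] [527.5 270.    9.2]
gr [427.9 290.9   8. ] [427.9 292.1   4.5]
bs [ 570.9 -276.     8. ] [ 570.9 -276.1    7.7]
br [ 469.1 -281.9    8. ] [ 469.1 -281.6    9.1]
```

```bash
python3 - <<'E'
from h import *
from scipy.optimize import least_squares
np.set_printoptions(precision=1,suppress=True)
P,p=cloud('top0')
print('block',P[128,13],'max z inner',np.nanmax(P[100:300,60:420,2]))
Q=P[140:190,220:280].reshape(-1,3); q=Q[(Q[:,2]>57)&(Q[:,2]<66)]
f=lambda c:np.hypot(q[:,0]-c[0],q[:,1]-c[1])-c[2]
r=least_squares(f,[563,6,27],loss='soft_l1',f_scale=1.5); print(r.x)
far=q[f(r.x)>6]; d=far-np.r_[r.x[:2],0]; print(len(far),far.mean(0),np.degrees(np.arctan2(d[:,1].mean(),d[:,0].mean())))
E
```

```text
block [629.2 464.2  78.3] max z inner 97.97935451923081
[564.2   4.1  27.1]
32 [578.8 -30.1  61.6] -66.9205550642458
```

Emit:
{"name": "arm_command", "arguments": {
  "rows": [
    [[-0.417,-0.909,0,0,0,-0.0684,1],[-0.417,-0.909,0,0,0,-0.0684,1],[-0.417,-0.909,0,0,0,-0.0684,1],[-0.417,-0.909,0,0,0,-0.0684,1],[-0.417,-0.909,0,0,0,-0.0684,1]]
  ]
}}

```text
t: 0.52
eef_pos: [259.9, 414.6, 404.8]
tcp_rot: [-3.14, -0.001, -3.14]
ft_force: [0.2, 0.8, 1.1]
opening: 0.999
grip_force: 0.0
```

Emit:
{"name": "arm_command", "arguments": {
  "rows": [
    [[-0.66,-0.91,0,0,0,0,1],[-0.66,-0.91,0,0,0,0,1],[-0.66,-0.91,0,0,0,0,1],[-0.66,-0.91,0,0,0,0,1]]
  ]
}}

```text
t: 0.85
eef_pos: [359.1, 282.1, 404.8]
tcp_rot: [3.141, 0.0, -3.141]
ft_force: [0.9, 0.8, 0.1]
opening: 0.999
grip_force: 0.0
```

Emit:
{"name": "arm_command", "arguments": {
  "rows": [
    [[-0.66,-0.91,0,0,0,0,1],[-0.66,-0.91,0,0,0,0,1],[-0.66,-0.91,0,0,0,0,1],[-0.66,-0.91,0,0,0,0,1]]
  ]
}}

```text
t: 1.18
eef_pos: [457.3, 146.7, 404.8]
tcp_rot: [3.141, 0.0, 3.141]
ft_force: [1.4, 0.4, 1.4]
opening: 1.001
grip_force: 0.0
```

Emit:
{"name": "arm_command", "arguments": {
  "rows": [
    [[-0.64,-0.91,0,0,0,0,1],[-0.64,-0.91,0,0,0,0,1],[-0.64,-0.91,0,0,0,0,1],[-0.64,-0.91,0,0,0,0,1],[-0.64,-0.91,0,0,0,0,1]]
  ]
}}

```text
t: 1.6
eef_pos: [555.7, 7.1, 404.1]
tcp_rot: [-3.141, 0.002, 3.137]
ft_force: [-1.1, 0.4, -0.2]
opening: 0.999
grip_force: 0.0
```

```bash
python3 - <<'E'
from h import *
from scipy.optimize import least_squares
np.set_printoptions(precision=1,suppress=True)
snap('wrist','w1'); P,p=cloud('w1'); print(tcp()[:3,3])
def fit(lo,hi,c0,R,w=50):
    q=P.reshape(-1,3); q=q[(q[:,2]>lo)&(q[:,2]<hi)&(np.hypot(q[:,0]-c0[0],q[:,1]-c0[1])<w)]
    f=lambda c:np.hypot(q[:,0]-c[0],q[:,1]-c[1])-c[2]
    r=least_squares(f,[*c0,R],loss='soft_l1',f_scale=1.5); e=f(r.x); print(lo,hi,len(q),r.x,'ext',q.min(0),q.max(0))
    far=q[e>6]; d=(far[:,:2]-r.x[:2]).mean(0) if len(far) else [0,0]; print('  tab',len(far),np.degrees(np.arctan2(d[1],d[0])))
fit(58,65,(564,4),27)
fit(44,51,(564,4),27)
fit(30,36,(564,4),27)
fit(72,79,(458,86.5),20,35); fit(72,79,(458,-114.5),20,35); fit(46,60,(650,-103),18,30)
E
python3 -c "
import cv2;a=cv2.imread('pics/w1.png');cv2.imwrite('pics/w1b.png',cv2.resize(a,(800,600)))"
```

```text
[554.    9.2 403.9]
58 65 948 [562.5   5.1  26.9] ext [534.2 -35.3  58. ] [590.2  34.5  64.8]
  tab 108 -66.58332004206038
44 51 579 [556.5   6.8  24.5] ext [519.9 -20.5  44.1] [584.2  32.3  51. ]
  tab 81 174.26263548632545
30 36 631 [563.5   8.2  13.3] ext [534.6 -19.3  30. ] [594.7  42.6  36. ]
  tab 135 79.9754222037739
72 79 1964 [454.6  88.   17.9] ext [431.4  63.9  72. ] [478.4 110.4  79. ]
  tab 18 -61.91042598837601
72 79 1967 [ 455.5 -115.8   18.2] ext [ 432.2 -137.8   72. ] [479.4 -91.5  79. ]
  tab 23 81.02114322378702
46 60 121 [ 644.9 -109.    23.1] ext [634.8 -97.3  46.6] [666.1 -84.   52.7]
  tab 0 0.0
```

View pics/w1b.png

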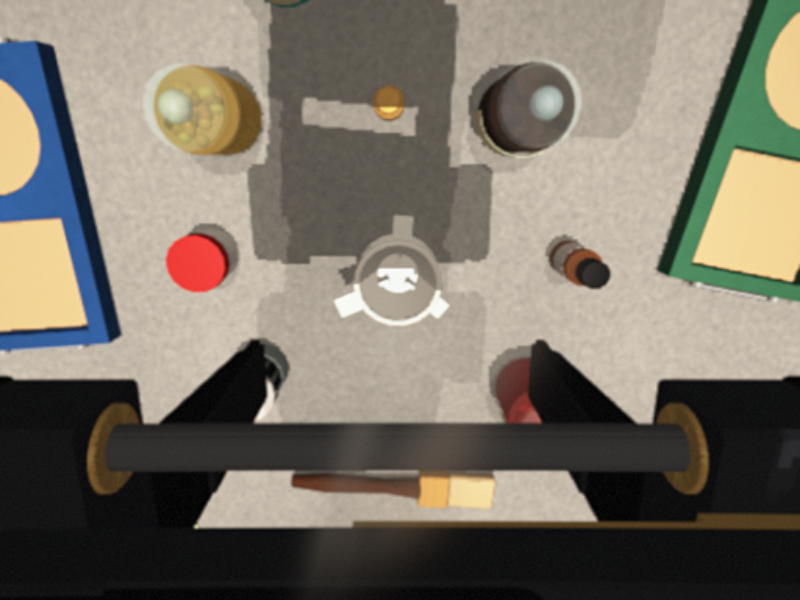

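Wrist view: nest at (398,278) with top tab to lower left (348,303), agreeing with the depth fit (-67°); mid tab at (403,225), low tab at (440,305). I'll rotate so the fingers close perpendicular to the top tab.

Emit:
{"name": "arm_command", "arguments": {
  "rows": [
    [[-0.05,-0.02,0.4,0,0,0.186,1],[-0.05,-0.02,0.4,0,0,0.186,1],[-0.05,-0.02,0.4,0,0,0.186,1],[-0.05,-0.02,0.4,0,0,0.186,1],[-0.05,-0.02,0.4,0,0,0.186,1],[-0.05,-0.02,0.4,0,0,0.186,1],[-0.05,-0.02,0.4,0,0,0.186,1],[-0.05,-0.02,0.4,0,0,0.186,1],[-0.05,-0.02,0.4,0,0,0.186,1],[-0.05,-0.02,0.4,0,0,0.186,1]]
  ]
}}

```text
t: 2.48
eef_pos: [559.4, 10.1, 344.6]
tcp_rot: [-3.141, -0.0, 1.966]
ft_force: [-0.4, 0.4, 1.0]
opening: 0.997
grip_force: 0.0
```

Emit:
{"name": "arm_command", "arguments": {
  "rows": [
    [[0,0,0,0,0,0,1],[0,0,0,0,0,0,1],[0,0,0,0,0,0,1],[0,0,0,0,0,0,1]]
  ]
}}

```text
t: 2.82
eef_pos: [559.6, 9.2, 344.7]
tcp_rot: [-3.142, -0.0, 1.974]
ft_force: [0.3, -0.6, -0.5]
opening: 1.001
grip_force: 0.0
```

```bash
cat >> h.py <<'E'
def to(x,y,z,yawdeg):
    "target of grasp point (world mm) -> tool shift units, tool-z turn units"
    T=tcp(); d=T[:3,:3].T@(np.array([x,y,z+171.])-T[:3,3])/150
    a=(np.degrees(state()['tcp_rot'][2])-yawdeg+180)%360-180
    print('at',T[:3,3].round(1),np.degrees(state()['tcp_rot']).round(2),'shift',d.round(3),'turn',round(a/360,4))
E
python3 - <<'E'
from h import *
to(563,4.5,71.5,113)
E
```

```text
at [559.6   9.2 344.7] [-1.8000e+02 -1.0000e-02  1.1313e+02] shift [-0.038  0.009  0.681] turn 0.0004
```

Emit:
{"name": "arm_command", "arguments": {
  "rows": [
    [[-0.038,0.009,0.2,0,0,0,1],[-0.038,0.009,0.4,0,0,0,1],[-0.038,0.009,0.55,0,0,0,1],[-0.038,0.009,0.63,0,0,0,1],[-0.038,0.009,0.68,0,0,0,1],[-0.038,0.009,0.68,0,0,0,1],[-0.038,0.009,0.68,0,0,0,1]]
  ]
}}

```text
t: 3.4
eef_pos: [563.3, 4.1, 243.0]
tcp_rot: [3.141, -0.0, 1.973]
ft_force: [-0.3, -0.2, 0.7]
opening: 1.001
grip_force: 0.0
```

```bash
python3 - <<'E'
from h import *
to(563,4.5,71.5,113); snap('wrist','w2')
E
python3 -c "
import cv2;a=cv2.imread('pics/w2.png');cv2.imwrite('pics/w2b.png',cv2.resize(a,(800,600)))"
```

```text
at [563.3   4.1 243. ] [179.99  -0.   113.06] shift [ 0.003 -0.001  0.003] turn 0.0002
```

View pics/w2b.png

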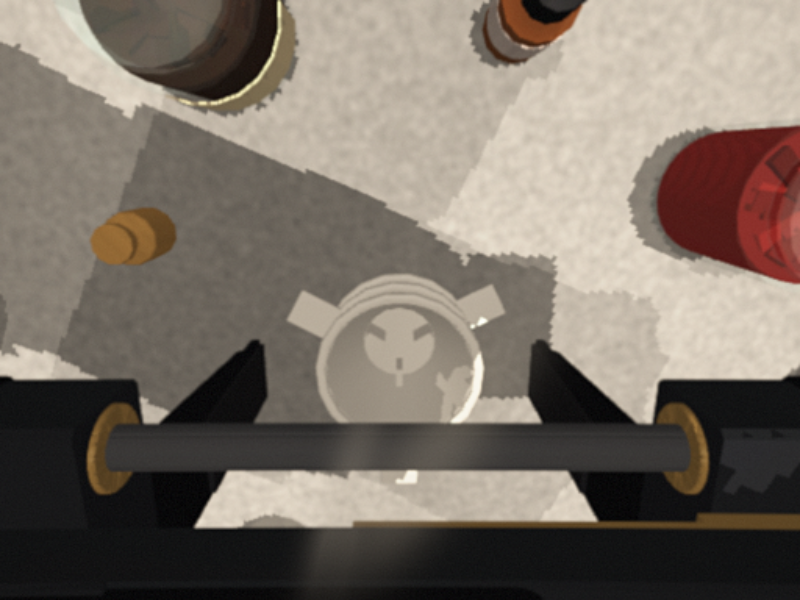

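Cup centred at (400,370) between fingers at x≈265 and 532, with lower tabs to the sides and top tab away. Closing.

Emit:
{"name": "arm_command", "arguments": {
  "rows": [
    [[0,0,0,0,0,0,-1],[0,0,0,0,0,0,-1],[0,0,0,0,0,0,-1],[0,0,0,0,0,0,-1],[0,0,0,0,0,0,-1],[0,0,0,0,0,0,-1],[0,0,0,0,0,0,-1],[0,0,0,0,0,0,-1]]
  ]
}}

```text
t: 4.12
eef_pos: [563.2, 4.1, 242.8]
tcp_rot: [3.141, 0.0, 1.973]
ft_force: [0.1, 1.0, 0.8]
opening: 0.595
grip_force: 30.0
```

Emit:
{"name": "arm_command", "arguments": {
  "rows": [
    [[0,0,-0.02,0,0,0,-1],[0,0,-0.03,0,0,0,-1],[0,0,-0.04,0,0,0,-1],[0,0,-0.05,0,0,0,-1]]
  ]
}}

```text
t: 4.45
eef_pos: [563.1, 4.1, 250.4]
tcp_rot: [3.141, -0.0, 1.973]
ft_force: [0.4, -0.5, -1.0]
opening: 0.591
grip_force: 30.0
```

```bash
python3 - <<'E'
from h import *
snap('wrist','w3'); snap('scene','s3'); print(state()['opening'],tcp()[:3,3])
a=cv2.imread('pics/s3.png')[160:260,220:350]; b=cv2.imread('pics/w3.png')[130:300,130:400]
a=cv2.resize(a,(400,308),interpolation=cv2.INTER_CUBIC); b=cv2.resize(b,(400,308)); cv2.imwrite('pics/c3.png',np.hstack([a,b]))
E
```

```text
0.5959704591155469 [563.14976318   4.11509729 250.54432285]
```

View pics/c3.png

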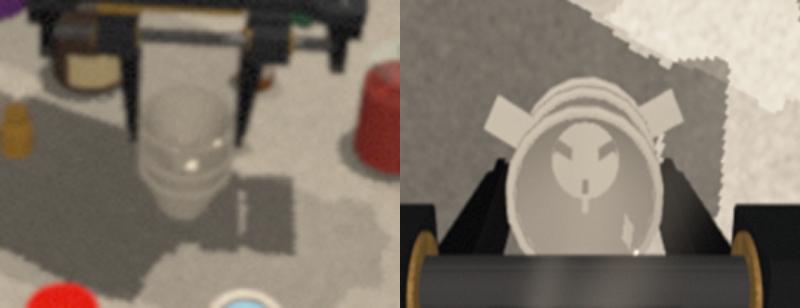

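Cup gripped; the lower tabs are still below. I'll check from depth that the middle cup's tab stayed at 48 mm.

```bash
python3 - <<'E'
from h import *
for t in('w2','w3'):
    P,p=cloud(t); q=P.reshape(-1,3)
    for n,a in(('mid',174),('low',80)):
        c=np.array([563,4.5])+38*np.array([np.cos(np.radians(a)),np.sin(np.radians(a))])
        m=(np.hypot(*(q[:,:2]-c).T)<4)&(q[:,2]>10); print(t,n,m.sum(),np.median(q[m,2]))
E
```

```text
w2 mid 162 48.61576424173214
w2 low 247 146.46473778151753
w3 mid 851 161.95178788194988
w3 low 264 153.83357976467565
```

```bash
python3 - <<'E'
from h import *
for t in('w2','w3'):
    P,p=cloud(t); q=P.reshape(-1,3)
    for n,a in(('mid',174),('low',80)):
        c=np.array([563,4.5])+37*np.array([np.cos(np.radians(a)),np.sin(np.radians(a))])
        m=(np.hypot(*(q[:,:2]-c).T)<6)&(q[:,2]>10)&(q[:,2]<80); print(t,n,m.sum(),np.percentile(q[m,2],[10,50,90]) if m.any() else '')
E
```

```text
w2 mid 328 [47.80640414 48.55991626 49.4011554 ]
w2 low 0 
w3 mid 301 [47.82777338 48.67098092 49.33559555]
w3 low 0
```

Middle cup did not move. Lift, then travel to the blue square.

Emit:
{"name": "arm_command", "arguments": {
  "rows": [
    [[0,0,-0.1,0,0,0,-1],[0,0,-0.25,0,0,0,-1],[0,0,-0.45,0,0,0,-1],[0,0,-0.6,0,0,0,-1],[0,0,-0.6,0,0,0,-1]]
  ]
}}

```text
t: 4.97
eef_pos: [563.6, 4.1, 344.4]
tcp_rot: [3.136, 0.003, 1.973]
ft_force: [0.1, -0.1, 0.2]
opening: 0.597
grip_force: 30.0
```

Emit:
{"name": "arm_command", "arguments": {
  "rows": [
    [[-0.9,-0.35,0,0,0,-0.186,-1],[-0.9,-0.35,0,0,0,-0.186,-1],[-0.9,-0.35,0,0,0,-0.186,-1],[-0.9,-0.35,0,0,0,-0.186,-1],[-0.9,-0.35,0,0,0,-0.186,-1],[-0.9,-0.35,0,0,0,-0.186,-1],[-0.9,-0.35,0,0,0,-0.186,-1],[-0.9,-0.35,0,0,0,-0.186,-1],[-0.9,-0.35,0,0,0,-0.186,-1],[-0.9,-0.35,0,0,0,-0.186,-1]]
  ]
}}

```text
t: 5.8
eef_pos: [567.5, -140.7, 339.4]
tcp_rot: [3.141, -0.001, -3.135]
ft_force: [0.5, 0.1, 0.2]
opening: 0.596
grip_force: 30.0
```

```bash
python3 - <<'E'
from h import *
to(570.5,-276,140,180); snap('top','t4')
P,p=cloud('t4'); Q=P[140:190,220:280].reshape(-1,3); q=Q[(Q[:,2]>40)&(Q[:,2]<66)]; print(len(q),np.median(q,0),(q.min(0)+q.max(0))/2)
E
```

```text
at [ 567.5 -140.7  339.4] [ 1.7998e+02 -5.0000e-02 -1.7961e+02] shift [-0.014 -0.902  0.189] turn 0.0011
306 [558.67527063   6.89803297  46.64902013] [557.11570747   4.65753033  45.58939078]
```

Emit:
{"name": "arm_command", "arguments": {
  "rows": [
    [[-0.014,-0.3,0,0,0,0,-1],[-0.014,-0.6,0,0,0,0,-1],[-0.014,-0.9,0,0,0,0,-1],[-0.014,-0.9,0,0,0,0,-1],[-0.014,-0.9,0,0,0,0,-1]]
  ]
}}

```text
t: 6.27
eef_pos: [569.3, -278.5, 339.2]
tcp_rot: [3.141, -0.0, 3.136]
ft_force: [0.3, 0.4, -0.3]
opening: 0.593
grip_force: 30.0
```

```bash
python3 - <<'E'
from h import *
to(570.5,-276,52,180); snap('wrist','w5')
P,p=cloud('w5'); q=P.reshape(-1,3)
# cup rim relative to tcp
T=tcp(); g=T[2,3]-171
m=(abs(q[:,0]-T[0,3])<45)&(abs(q[:,1]-T[1,3])<26)&(q[:,2]>g-50)&(q[:,2]<g+5); print('grasp z',g,np.percentile(q[m,2],[2,50,90,98]))
m=(abs(q[:,2]-8)<3); r=q[m&(q[:,0]>520)&(q[:,1]<-225)&(q[:,1]>-330)]; print((r.min(0)+r.max(0))/2,np.ptp(r,0))
cv2.imwrite('pics/w5b.png',cv2.resize(cv2.imread('pics/w5.png'),(800,600)))
E
```

```text
at [ 569.3 -278.5  339.2] [ 1.7999e+02 -3.0000e-02  1.7970e+02] shift [-0.008  0.016  0.775] turn -0.0008
grasp z 168.270449476899 [126.29084369 144.50958763 158.96153959 160.00047771]
[ 567.29245411 -273.35982953    8.7252391 ] [81.97863547 89.38793654  4.53668184]
```

View pics/w5b.png

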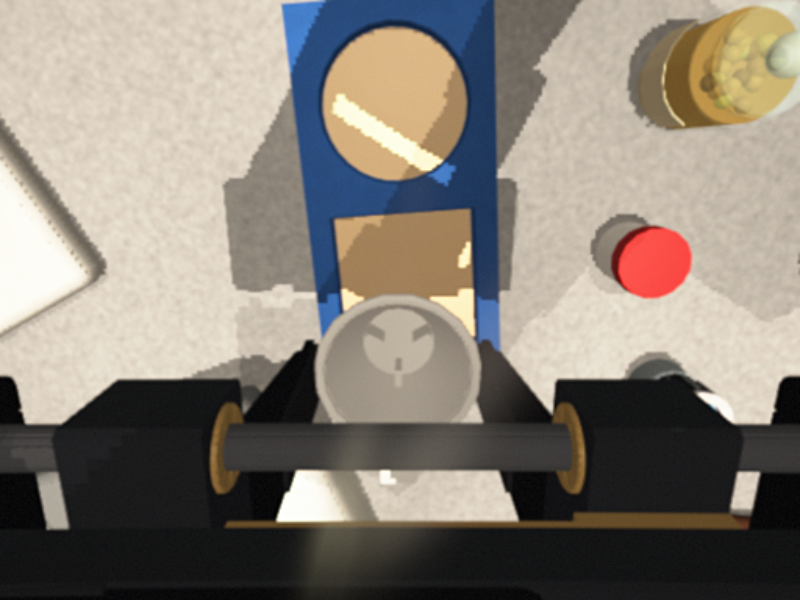

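Cup alone in grip, upright at (400,370), over the blue square. Lower, release, rise.

Emit:
{"name": "arm_command", "arguments": {
  "rows": [
    [[-0.005,0.02,0.25,0,0,0,-1],[-0.005,0.02,0.5,0,0,0,-1],[-0.005,0.02,0.66,0,0,0,-1],[-0.005,0.02,0.73,0,0,0,-1],[-0.005,0.02,0.765,0,0,0,-1],[-0.005,0.02,0.775,0,0,0,-1],[-0.005,0.02,0.775,0,0,0,-1]]
  ]
}}

```text
t: 6.9
eef_pos: [570.9, -272.3, 224.9]
tcp_rot: [-3.141, 0.001, -3.141]
ft_force: [0.3, 0.1, -0.7]
opening: 0.595
grip_force: 30.0
```

Emit:
{"name": "arm_command", "arguments": {
  "rows": [
    [[0,0,0,0,0,0,0.6],[0,0,0,0,0,0,0.8],[0,0,0,0,0,0,1],[0,0,0,0,0,0,1],[0,0,0,0,0,0,1],[0,0,0,0,0,0,1]]
  ]
}}

```text
t: 7.4
eef_pos: [570.5, -272.7, 224.2]
tcp_rot: [-3.142, 0.0, 3.141]
ft_force: [-0.7, 0.7, 0.8]
opening: 0.955
grip_force: 0.0
```

Emit:
{"name": "arm_command", "arguments": {
  "rows": [
    [[0,0,-0.1,0,0,0,1],[0,0,-0.3,0,0,0,1],[0,0,-0.55,0,0,0,1],[0,0,-0.75,0,0,0,1],[0,0,-0.75,0,0,0,1]]
  ]
}}

```text
t: 7.82
eef_pos: [571.1, -273.0, 342.6]
tcp_rot: [-3.137, 0.008, -3.142]
ft_force: [-0.0, -0.1, -0.1]
opening: 0.998
grip_force: 0.0
```

```bash
python3 - <<'E'
from h import *
to(650,-103,150,180); snap('scene','s6')
cv2.imwrite('pics/s6b.png',cv2.resize(cv2.imread('pics/s6.png')[230:384,80:360],(800,440)))
E
```

```text
at [ 571.1 -273.   342.6] [-179.74    0.44 -180.  ] shift [-0.525  1.134  0.143] turn 0.0
```

View pics/s6b.png

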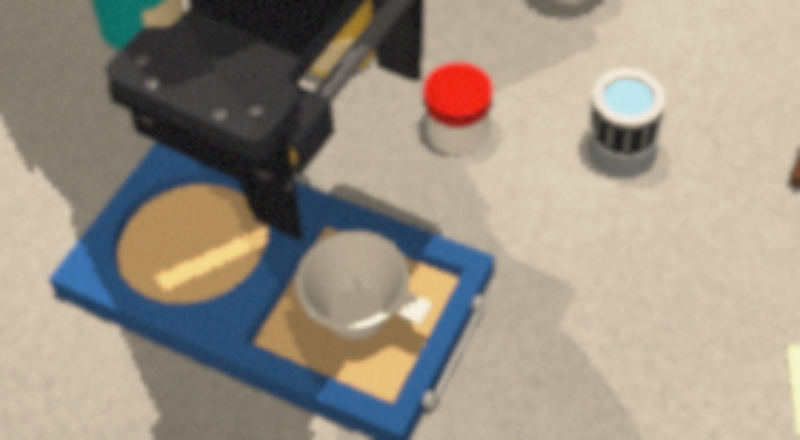

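Cup stands upright in the blue square (355,285). Next the loupe.

Emit:
{"name": "arm_command", "arguments": {
  "rows": [
    [[-0.26,0.567,0,0,0,0,1],[-0.26,0.567,0,0,0,0,1],[-0.26,0.567,0,0,0,0,1],[-0.26,0.567,0,0,0,0,1]]
  ]
}}

```text
t: 8.2
eef_pos: [610.2, -185.1, 335.3]
tcp_rot: [3.141, -0.001, -3.138]
ft_force: [-0.0, -0.3, -0.8]
opening: 0.996
grip_force: 0.0
```

Emit:
{"name": "arm_command", "arguments": {
  "rows": [
    [[-0.265,0.567,0.1,0,0,0,1],[-0.265,0.567,0.1,0,0,0,1],[-0.265,0.567,0.1,0,0,0,1],[-0.265,0.567,0.1,0,0,0,1],[-0.265,0.567,0.1,0,0,0,1]]
  ]
}}

```text
t: 8.62
eef_pos: [649.0, -103.1, 320.6]
tcp_rot: [3.141, -0.001, -3.141]
ft_force: [-0.6, -0.5, -0.8]
opening: 1.002
grip_force: 0.0
```

```bash
python3 - <<'E'
from h import *
to(650,-103,40,180); snap('wrist','w7')
cv2.imwrite('pics/w7b.png',cv2.resize(cv2.imread('pics/w7.png'),(600,450)))
E
```

```text
at [ 649.  -103.1  320.6] [ 1.7999e+02 -8.0000e-02 -1.7994e+02] shift [-0.007  0.001  0.731] turn 0.0002
```

View pics/w7b.png

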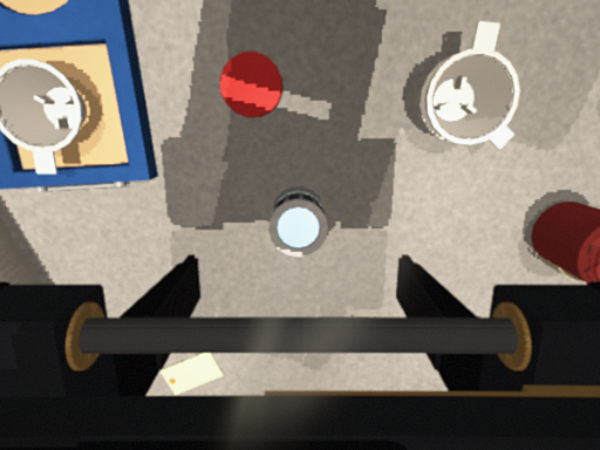

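Loupe (298,227) is centred between the fingers. Descend and grip.

Emit:
{"name": "arm_command", "arguments": {
  "rows": [
    [[-0.007,0,0.25,0,0,0,1],[-0.007,0,0.5,0,0,0,1],[-0.007,0,0.66,0,0,0,1],[-0.007,0,0.73,0,0,0,1],[-0.007,0,0.73,0,0,0,1],[-0.007,0,0.73,0,0,0,1]]
  ]
}}

```text
t: 9.17
eef_pos: [650.4, -103.7, 212.7]
tcp_rot: [-3.141, 0.001, 3.14]
ft_force: [0.1, 0.2, -1.0]
opening: 1.004
grip_force: 0.0
```

Emit:
{"name": "arm_command", "arguments": {
  "rows": [
    [[0,0,0,0,0,0,-1],[0,0,0,0,0,0,-1],[0,0,0,0,0,0,-1],[0,0,0,0,0,0,-1],[0,0,0,0,0,0,-1],[0,0,0,0,0,0,-1],[0,0,0,0,0,0,-1],[0,0,0,0,0,0,-1],[0,0,0,0,0,0,-1],[0,0,0,0,0,0,-1]]
  ]
}}

```text
t: 10.0
eef_pos: [650.3, -102.5, 212.0]
tcp_rot: [3.142, 0.0, -3.142]
ft_force: [0.5, 0.4, -0.0]
opening: 0.416
grip_force: 30.0
```

Emit:
{"name": "arm_command", "arguments": {
  "rows": [
    [[0,0,-0.15,0,0,0,-1],[0,0,-0.4,0,0,0,-1],[0,0,-0.65,0,0,0,-1],[0,0,-0.9,0,0,0,-1],[0,0,-0.9,0,0,0,-1]]
  ]
}}

```text
t: 10.42
eef_pos: [650.9, -102.7, 354.4]
tcp_rot: [-3.139, 0.01, -3.141]
ft_force: [0.3, 0.1, -0.9]
opening: 0.415
grip_force: 30.0
```

```bash
python3 - <<'E'
from h import *
to(528,269.5,170,180)
E
```

```text
at [ 650.9 -102.7  354.4] [-179.85    0.58 -179.99] shift [0.82  2.481 0.075] turn 0.0
```

Emit:
{"name": "arm_command", "arguments": {
  "rows": [
    [[0.273,0.827,0,0,0,0,-1],[0.273,0.827,0,0,0,0,-1],[0.273,0.827,0,0,0,0,-1],[0.273,0.827,0,0,0,0,-1]]
  ]
}}

```text
t: 10.75
eef_pos: [607.3, 26.1, 346.9]
tcp_rot: [3.14, -0.002, -3.139]
ft_force: [0.1, 0.1, -0.6]
opening: 0.413
grip_force: 30.0
```

Emit:
{"name": "arm_command", "arguments": {
  "rows": [
    [[0.273,0.827,0,0,0,0,-1],[0.273,0.827,0,0,0,0,-1],[0.273,0.827,0,0,0,0,-1],[0.273,0.827,0,0,0,0,-1]]
  ]
}}

```text
t: 11.08
eef_pos: [566.4, 150.0, 346.8]
tcp_rot: [3.141, -0.001, -3.138]
ft_force: [-0.4, 0.3, -1.0]
opening: 0.413
grip_force: 30.0
```

Emit:
{"name": "arm_command", "arguments": {
  "rows": [
    [[0.273,0.827,0,0,0,0,-1],[0.273,0.827,0,0,0,0,-1],[0.273,0.827,0,0,0,0,-1],[0.273,0.827,0,0,0,0,-1],[0.273,0.827,0,0,0,0,-1]]
  ]
}}

```text
t: 11.5
eef_pos: [526.6, 271.5, 346.8]
tcp_rot: [3.142, -0.0, -3.138]
ft_force: [0.5, -0.7, -1.4]
opening: 0.416
grip_force: 30.0
```

```bash
python3 - <<'E'
from h import *
to(528,269.5,49.5,180); snap('wrist','w8')
cv2.imwrite('pics/w8b.png',cv2.resize(cv2.imread('pics/w8.png'),(600,450)))
E
```

```text
at [526.6 271.5 346.8] [ 1.800e+02 -1.000e-02 -1.798e+02] shift [-0.009 -0.014  0.842] turn 0.0006
```

View pics/w8b.png

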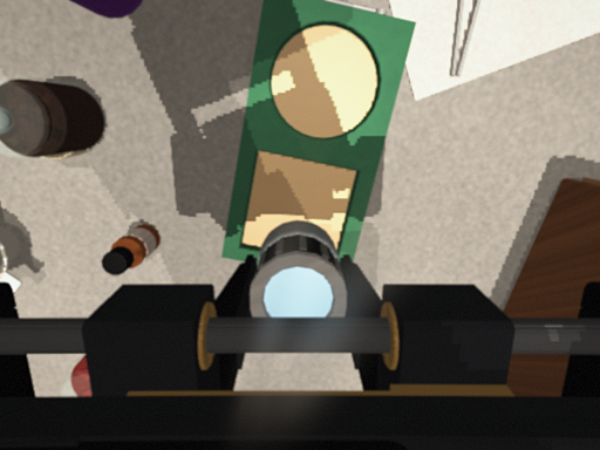

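Loupe in grip at (298,290), over the green square. Lower and release.

Emit:
{"name": "arm_command", "arguments": {
  "rows": [
    [[-0.009,-0.01,0.25,0,0,0,-1],[-0.009,-0.01,0.5,0,0,0,-1],[-0.009,-0.01,0.7,0,0,0,-1],[-0.009,-0.01,0.79,0,0,0,-1],[-0.009,-0.01,0.83,0,0,0,-1],[-0.009,-0.01,0.842,0,0,0,-1],[-0.009,-0.01,0.842,0,0,0,-1]]
  ]
}}

```text
t: 12.13
eef_pos: [529.5, 267.1, 220.9]
tcp_rot: [3.141, 0.0, 3.14]
ft_force: [-0.1, 0.2, -0.9]
opening: 0.417
grip_force: 30.0
```

Emit:
{"name": "arm_command", "arguments": {
  "rows": [
    [[0,0,0,0,0,0,0.3],[0,0,0,0,0,0,0.6],[0,0,0,0,0,0,1],[0,0,0,0,0,0,1],[0,0,0,0,0,0,1],[0,0,0,0,0,0,1],[0,0,0,0,0,0,1]]
  ]
}}

```text
t: 12.72
eef_pos: [528.8, 268.1, 220.8]
tcp_rot: [3.141, 0.0, -3.141]
ft_force: [-0.6, -0.1, -0.4]
opening: 0.851
grip_force: 0.0
```

Emit:
{"name": "arm_command", "arguments": {
  "rows": [
    [[0,0,-0.1,0,0,0,1],[0,0,-0.3,0,0,0,1],[0,0,-0.55,0,0,0,1],[0,0,-0.8,0,0,0,1],[0,0,-0.8,0,0,0,1]]
  ]
}}

```text
t: 13.13
eef_pos: [529.4, 268.4, 347.4]
tcp_rot: [3.138, 0.009, -3.141]
ft_force: [0.7, 0.4, -0.6]
opening: 1.001
grip_force: 0.0
```

```bash
python3 - <<'E'
from h import *
to(456.5,87,170,180)
E
```

```text
at [529.4 268.4 347.4] [ 179.8     0.52 -179.99] shift [ 0.487 -1.21   0.034] turn 0.0
```

Emit:
{"name": "arm_command", "arguments": {
  "rows": [
    [[0.243,-0.605,0,0,0,0,1],[0.243,-0.605,0,0,0,0,1],[0.243,-0.605,0,0,0,0,1],[0.243,-0.605,0,0,0,0,1]]
  ]
}}

```text
t: 13.47
eef_pos: [491.4, 175.1, 340.9]
tcp_rot: [-3.141, -0.001, 3.139]
ft_force: [-0.2, 0.2, 0.3]
opening: 1.002
grip_force: 0.0
```

Emit:
{"name": "arm_command", "arguments": {
  "rows": [
    [[0.243,-0.605,0,0,0,0,1],[0.243,-0.605,0,0,0,0,1],[0.243,-0.605,0,0,0,0,1],[0.243,-0.605,0,0,0,0,1],[0.243,-0.605,0,0,0,0,1]]
  ]
}}

```text
t: 13.88
eef_pos: [456.6, 86.6, 340.9]
tcp_rot: [3.141, 0.001, 3.14]
ft_force: [0.3, 0.0, -1.0]
opening: 1.001
grip_force: 0.0
```

```bash
python3 - <<'E'
from h import *
to(456.5,87,48,180); snap('wrist','w9')
P,p=cloud('w9'); q=P.reshape(-1,3); m=(q[:,2]>80)&(q[:,2]<98)&(np.hypot(q[:,0]-456,q[:,1]-87)<30); print('knob',m.sum(),(q[m].min(0)+q[m].max(0))/2,np.ptp(q[m],0))
cv2.imwrite('pics/w9b.png',cv2.resize(cv2.imread('pics/w9.png'),(600,450)))
E
```

```text
at [456.6  86.6 340.9] [1.7998e+02 6.0000e-02 1.7991e+02] shift [0.001 0.002 0.813] turn -0.0002
knob 442 [453.81524779  87.78461459  90.46067215] [16.46577603 17.32675237 12.3239195 ]
```

View pics/w9b.png

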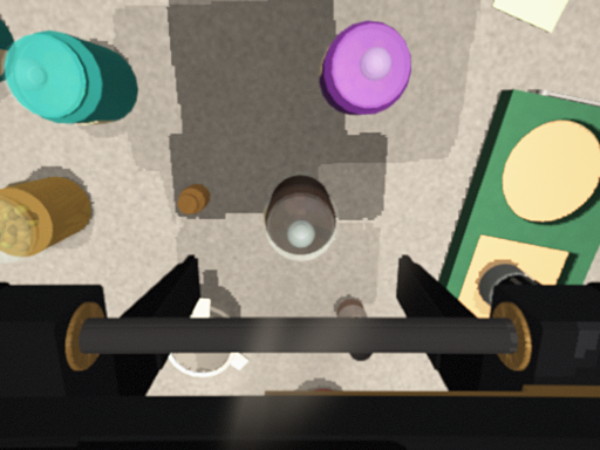

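Bark jar at (300,220), centred. Descend, grip, lift.

Emit:
{"name": "arm_command", "arguments": {
  "rows": [
    [[0.005,0.003,0.25,0,0,0,1],[0.005,0.003,0.5,0,0,0,1],[0.005,0.003,0.7,0,0,0,1],[0.005,0.003,0.8,0,0,0,1],[0.005,0.003,0.813,0,0,0,1],[0.005,0.003,0.813,0,0,0,1]]
  ]
}}

```text
t: 14.43
eef_pos: [455.7, 88.0, 218.0]
tcp_rot: [3.142, -0.002, -3.14]
ft_force: [-1.4, 0.7, 0.4]
opening: 1.002
grip_force: 0.0
```

Emit:
{"name": "arm_command", "arguments": {
  "rows": [
    [[0,0,0,0,0,0,-1],[0,0,0,0,0,0,-1],[0,0,0,0,0,0,-1],[0,0,0,0,0,0,-1],[0,0,0,0,0,0,-1],[0,0,0,0,0,0,-1],[0,0,0,0,0,0,-1],[0,0,0,0,0,0,-1]]
  ]
}}

```text
t: 15.1
eef_pos: [455.2, 87.0, 219.0]
tcp_rot: [3.141, 0.001, 3.141]
ft_force: [-0.9, 0.0, 5.7]
opening: 0.585
grip_force: 30.0
```

Emit:
{"name": "arm_command", "arguments": {
  "rows": [
    [[0,0,-0.1,0,0,0,-1],[0,0,-0.3,0,0,0,-1],[0,0,-0.5,0,0,0,-1],[0,0,-0.7,0,0,0,-1],[0,0,-0.9,0,0,0,-1],[0,0,-0.95,0,0,0,-1],[0,0,-0.95,0,0,0,-1]]
  ]
}}

```text
t: 15.68
eef_pos: [455.1, 87.0, 362.8]
tcp_rot: [3.141, 0.004, 3.142]
ft_force: [1.0, 0.4, -2.7]
opening: 0.586
grip_force: 30.0
```

```bash
python3 - <<'E'
from h import *
to(469,-280.5,190,180)
E
```

```text
at [455.1  87.  362.8] [179.99   0.21 180.  ] shift [-0.093 -2.45   0.012] turn -0.0
```

Emit:
{"name": "arm_command", "arguments": {
  "rows": [
    [[-0.031,-0.2,0,0,0,0,-1],[-0.031,-0.4,0,0,0,0,-1],[-0.031,-0.6,0,0,0,0,-1],[-0.031,-0.82,0,0,0,0,-1]]
  ]
}}

```text
t: 16.02
eef_pos: [459.4, -36.9, 359.3]
tcp_rot: [3.141, -0.003, -3.141]
ft_force: [0.1, 0.5, -1.6]
opening: 0.586
grip_force: 30.0
```

Emit:
{"name": "arm_command", "arguments": {
  "rows": [
    [[-0.031,-0.2,0,0,0,0,-1],[-0.031,-0.4,0,0,0,0,-1],[-0.031,-0.6,0,0,0,0,-1],[-0.031,-0.82,0,0,0,0,-1]]
  ]
}}

```text
t: 16.35
eef_pos: [464.0, -160.3, 359.1]
tcp_rot: [3.14, -0.003, -3.142]
ft_force: [2.0, 0.1, -2.6]
opening: 0.583
grip_force: 30.0
```

Emit:
{"name": "arm_command", "arguments": {
  "rows": [
    [[-0.031,-0.2,0,0,0,0,-1],[-0.031,-0.4,0,0,0,0,-1],[-0.031,-0.6,0,0,0,0,-1],[-0.031,-0.75,0,0,0,0,-1],[-0.031,-0.81,0,0,0,0,-1],[-0.031,-0.81,0,0,0,0,-1]]
  ]
}}

```text
t: 16.85
eef_pos: [468.8, -282.0, 359.1]
tcp_rot: [3.14, -0.002, 3.139]
ft_force: [-0.3, 1.4, -2.0]
opening: 0.587
grip_force: 30.0
```

```bash
python3 - <<'E'
from h import *
to(469,-280,57,180); snap('wrist','w10'); snap('scene','s10')
a=cv2.resize(cv2.imread('pics/w10.png'),(400,300)); b=cv2.resize(cv2.imread('pics/s10.png'),(400,300)); cv2.imwrite('pics/c10.png',np.hstack([a,b]))
E
```

```text
at [ 468.8 -282.   359.1] [ 1.7990e+02 -1.3000e-01  1.7987e+02] shift [-0.003  0.012  0.874] turn -0.0004
```

View pics/c10.png

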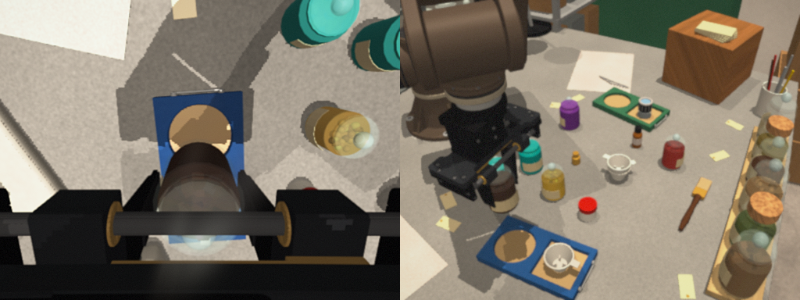

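Bark jar held upright over the blue round recess; the loupe stands in the green square and the cup in the blue one. Lower gently.

Emit:
{"name": "arm_command", "arguments": {
  "rows": [
    [[-0.003,0.01,0.2,0,0,0,-1],[-0.003,0.01,0.4,0,0,0,-1],[-0.003,0.01,0.6,0,0,0,-1],[-0.003,0.01,0.72,0,0,0,-1],[-0.003,0.01,0.79,0,0,0,-1],[-0.003,0.01,0.83,0,0,0,-1],[-0.003,0.01,0.855,0,0,0,-1],[-0.003,0.01,0.865,0,0,0,-1],[-0.003,0.01,0.872,0,0,0,-1],[-0.003,0.01,0.872,0,0,0,-1]]
  ]
}}

```text
t: 17.78
eef_pos: [469.7, -278.9, 231.1]
tcp_rot: [-3.141, 0.001, -3.142]
ft_force: [0.2, 0.5, -2.0]
opening: 0.581
grip_force: 30.0
```

Emit:
{"name": "arm_command", "arguments": {
  "rows": [
    [[0,0,0.004,0,0,0,-1],[0,0,0.008,0,0,0,-1],[0,0,0.008,0,0,0,-1]]
  ]
}}

```text
t: 18.03
eef_pos: [469.5, -279.0, 229.5]
tcp_rot: [-3.141, 0.0, 3.141]
ft_force: [0.2, 0.5, -2.9]
opening: 0.586
grip_force: 30.0
```

Emit:
{"name": "arm_command", "arguments": {
  "rows": [
    [[0,0,0.006,0,0,0,-1],[0,0,0.012,0,0,0,-1],[0,0,0.012,0,0,0,-1]]
  ]
}}

```text
t: 18.28
eef_pos: [469.5, -279.0, 227.3]
tcp_rot: [3.141, -0.0, 3.142]
ft_force: [-0.0, 0.9, -1.8]
opening: 0.585
grip_force: 30.0
```

Emit:
{"name": "arm_command", "arguments": {
  "rows": [
    [[0,0,0.003,0,0,0,-1],[0,0,0.006,0,0,0,-1],[0,0,0.006,0,0,0,-1]]
  ]
}}

```text
t: 18.53
eef_pos: [469.5, -279.0, 227.0]
tcp_rot: [-3.142, 0.0, 3.142]
ft_force: [-2.2, 1.4, 5.9]
opening: 0.584
grip_force: 30.0
```

Contact (force now +6 N). Release and rise.

Emit:
{"name": "arm_command", "arguments": {
  "rows": [
    [[0,0,0,0,0,0,0.5],[0,0,0,0,0,0,0.7],[0,0,0,0,0,0,1],[0,0,0,0,0,0,1],[0,0,0,0,0,0,1],[0,0,0,0,0,0,1],[0,0,0,0,0,0,1]]
  ]
}}

```text
t: 19.12
eef_pos: [469.6, -279.0, 226.5]
tcp_rot: [3.141, 0.0, 3.142]
ft_force: [0.0, 0.1, 0.5]
opening: 0.983
grip_force: 0.0
```

Emit:
{"name": "arm_command", "arguments": {
  "rows": [
    [[0,0,-0.1,0,0,0,1],[0,0,-0.3,0,0,0,1],[0,0,-0.55,0,0,0,1],[0,0,-0.8,0,0,0,1],[0,0,-0.8,0,0,0,1]]
  ]
}}

```text
t: 19.53
eef_pos: [470.1, -279.3, 352.7]
tcp_rot: [-3.136, 0.007, -3.141]
ft_force: [0.6, 0.9, 0.2]
opening: 0.997
grip_force: 0.0
```

```bash
python3 - <<'E'
from h import *
to(456.5,-115,170,180)
E
```

```text
at [ 470.1 -279.3  352.7] [-179.67    0.43 -179.99] shift [0.091 1.096 0.071] turn 0.0
```

Emit:
{"name": "arm_command", "arguments": {
  "rows": [
    [[0.045,0.3,0,0,0,0,1],[0.045,0.548,0,0,0,0,1],[0.045,0.548,0,0,0,0,1]]
  ]
}}

```text
t: 19.78
eef_pos: [461.7, -192.1, 346.5]
tcp_rot: [3.14, -0.001, -3.14]
ft_force: [0.8, -0.9, -0.0]
opening: 1.001
grip_force: 0.0
```

Emit:
{"name": "arm_command", "arguments": {
  "rows": [
    [[0.045,0.3,0,0,0,0,1],[0.045,0.548,0,0,0,0,1],[0.045,0.548,0,0,0,0,1],[0.045,0.548,0,0,0,0,1]]
  ]
}}

```text
t: 20.12
eef_pos: [456.0, -113.0, 346.6]
tcp_rot: [-3.142, 0.0, -3.138]
ft_force: [0.3, -0.8, -0.1]
opening: 1.002
grip_force: 0.0
```

```bash
python3 - <<'E'
from h import *
to(456.5,-114.7,48,180); snap('wrist','w11')
P,p=cloud('w11'); q=P.reshape(-1,3); m=(q[:,2]>80)&(q[:,2]<98)&(np.hypot(q[:,0]-456,q[:,1]+115)<30); print('knob',m.sum(),(q[m].min(0)+q[m].max(0))/2,np.ptp(q[m],0))
E
```

```text
at [ 456.  -113.   346.6] [-1.8000e+02  2.0000e-02 -1.7981e+02] shift [-0.003 -0.011  0.851] turn 0.0005
knob 417 [ 454.87240149 -114.54326458   90.398116  ] [16.36650433 16.98333136 11.88007473]
```

Emit:
{"name": "arm_command", "arguments": {
  "rows": [
    [[0,-0.008,0.25,0,0,0,1],[0,-0.008,0.5,0,0,0,1],[0,-0.008,0.7,0,0,0,1],[0,-0.008,0.82,0,0,0,1],[0,-0.008,0.851,0,0,0,1],[0,-0.008,0.851,0,0,0,1],[0,-0.008,0.851,0,0,0,1]]
  ]
}}

```text
t: 20.75
eef_pos: [456.3, -116.6, 219.4]
tcp_rot: [-3.141, 0.001, 3.141]
ft_force: [-0.8, 0.8, 0.4]
opening: 1.002
grip_force: 0.0
```

Emit:
{"name": "arm_command", "arguments": {
  "rows": [
    [[0,0,0,0,0,0,-1],[0,0,0,0,0,0,-1],[0,0,0,0,0,0,-1],[0,0,0,0,0,0,-1],[0,0,0,0,0,0,-1],[0,0,0,0,0,0,-1],[0,0,0,0,0,0,-1],[0,0,0,0,0,0,-1]]
  ]
}}

```text
t: 21.42
eef_pos: [456.1, -115.7, 219.0]
tcp_rot: [3.142, 0.0, -3.142]
ft_force: [-0.5, 0.4, 4.1]
opening: 0.588
grip_force: 30.0
```

Emit:
{"name": "arm_command", "arguments": {
  "rows": [
    [[0,0,-0.1,0,0,0,-1],[0,0,-0.3,0,0,0,-1],[0,0,-0.5,0,0,0,-1],[0,0,-0.7,0,0,0,-1],[0,0,-0.9,0,0,0,-1],[0,0,-0.95,0,0,0,-1],[0,0,-0.95,0,0,0,-1]]
  ]
}}

```text
t: 22.0
eef_pos: [456.0, -115.7, 362.9]
tcp_rot: [-3.14, 0.004, -3.142]
ft_force: [0.6, -0.2, -1.4]
opening: 0.584
grip_force: 30.0
```

```bash
python3 - <<'E'
from h import *
to(428.5,289,190,180); print(state()['joints'])
E
```

```text
at [ 456.  -115.7  362.9] [-179.92    0.2  -180.  ] shift [0.183 2.698 0.009] turn 0.0
[-3.89074207e-01  3.28513540e-01  1.97663756e+00  8.68358594e-05
  8.32646963e-01 -1.95999102e+00]
```

Emit:
{"name": "arm_command", "arguments": {
  "rows": [
    [[0.061,0.22,0,0,0,0,-1],[0.061,0.45,0,0,0,0,-1],[0.061,0.67,0,0,0,0,-1],[0.061,0.9,0,0,0,0,-1]]
  ]
}}

```text
t: 22.33
eef_pos: [446.4, 20.4, 359.6]
tcp_rot: [3.141, -0.003, 3.141]
ft_force: [0.9, 1.0, -2.5]
opening: 0.583
grip_force: 30.0
```

Emit:
{"name": "arm_command", "arguments": {
  "rows": [
    [[0.061,0.22,0,0,0,0,-1],[0.061,0.45,0,0,0,0,-1],[0.061,0.67,0,0,0,0,-1],[0.061,0.9,0,0,0,0,-1]]
  ]
}}

```text
t: 22.67
eef_pos: [437.2, 155.7, 359.5]
tcp_rot: [-3.141, -0.003, 3.142]
ft_force: [1.3, -0.6, -2.6]
opening: 0.586
grip_force: 30.0
```

Emit:
{"name": "arm_command", "arguments": {
  "rows": [
    [[0.061,0.22,0,0,0,0,-1],[0.061,0.45,0,0,0,0,-1],[0.061,0.67,0,0,0,0,-1],[0.061,0.83,0,0,0,0,-1],[0.061,0.9,0,0,0,0,-1],[0.061,0.9,0,0,0,0,-1]]
  ]
}}

```text
t: 23.17
eef_pos: [428.3, 290.7, 359.4]
tcp_rot: [-3.141, -0.002, -3.139]
ft_force: [-0.1, -0.8, -1.4]
opening: 0.586
grip_force: 30.0
```

```bash
python3 - <<'E'
from h import *
to(428.5,289,57,180); snap('wrist','w12')
P,p=cloud('w12'); q=P.reshape(-1,3); 
cv2.imwrite('pics/w12b.png',cv2.resize(cv2.imread('pics/w12.png'),(600,450)))
E
```

```text
at [428.3 290.7 359.4] [-1.7994e+02 -1.3000e-01 -1.7987e+02] shift [-0.003 -0.011  0.876] turn 0.0004
```

View pics/w12b.png

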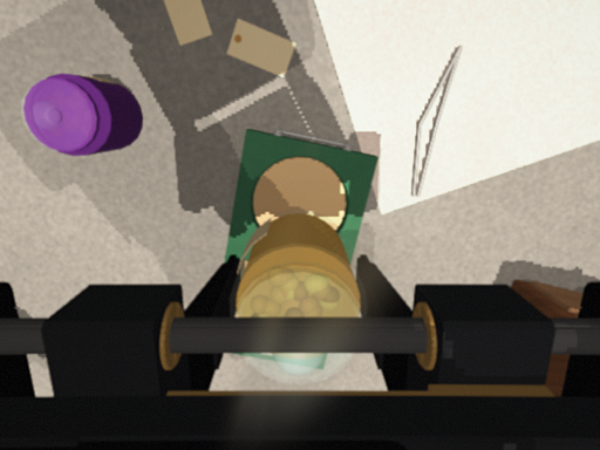

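Seed jar held upright over the green round recess (300,200). Lower gently.

Emit:
{"name": "arm_command", "arguments": {
  "rows": [
    [[-0.003,-0.01,0.2,0,0,0,-1],[-0.003,-0.01,0.4,0,0,0,-1],[-0.003,-0.01,0.6,0,0,0,-1],[-0.003,-0.01,0.72,0,0,0,-1],[-0.003,-0.01,0.79,0,0,0,-1],[-0.003,-0.01,0.83,0,0,0,-1],[-0.003,-0.01,0.855,0,0,0,-1],[-0.003,-0.01,0.867,0,0,0,-1],[-0.003,-0.01,0.875,0,0,0,-1],[-0.003,-0.01,0.875,0,0,0,-1]]
  ]
}}

```text
t: 24.05
eef_pos: [429.2, 287.7, 230.8]
tcp_rot: [3.141, 0.001, 3.142]
ft_force: [0.4, 0.4, -1.7]
opening: 0.583
grip_force: 30.0
```

Emit:
{"name": "arm_command", "arguments": {
  "rows": [
    [[0,0,0.006,0,0,0,-1],[0,0,0.012,0,0,0,-1],[0,0,0.012,0,0,0,-1]]
  ]
}}

```text
t: 24.3
eef_pos: [429.0, 287.8, 228.6]
tcp_rot: [3.141, 0.001, -3.141]
ft_force: [-0.3, -0.4, -1.6]
opening: 0.587
grip_force: 30.0
```

Emit:
{"name": "arm_command", "arguments": {
  "rows": [
    [[0,0,0.004,0,0,0,-1],[0,0,0.008,0,0,0,-1],[0,0,0.008,0,0,0,-1]]
  ]
}}

```text
t: 24.55
eef_pos: [429.0, 287.8, 227.1]
tcp_rot: [3.142, -0.0, -3.142]
ft_force: [1.0, -0.9, -2.1]
opening: 0.583
grip_force: 30.0
```

Emit:
{"name": "arm_command", "arguments": {
  "rows": [
    [[0,0,0.004,0,0,0,-1],[0,0,0.006,0,0,0,-1],[0,0,0.006,0,0,0,-1]]
  ]
}}

```text
t: 24.8
eef_pos: [429.0, 287.7, 227.0]
tcp_rot: [3.141, 0.0, -3.142]
ft_force: [-3.3, -1.1, 10.6]
opening: 0.586
grip_force: 30.0
```

Emit:
{"name": "arm_command", "arguments": {
  "rows": [
    [[0,0,0,0,0,0,0.5],[0,0,0,0,0,0,0.7],[0,0,0,0,0,0,1],[0,0,0,0,0,0,1],[0,0,0,0,0,0,1],[0,0,0,0,0,0,1],[0,0,0,0,0,0,1]]
  ]
}}

```text
t: 25.38
eef_pos: [429.1, 287.7, 226.2]
tcp_rot: [3.142, -0.0, 3.142]
ft_force: [-0.3, -0.2, 0.6]
opening: 0.984
grip_force: 0.0
```

Emit:
{"name": "arm_command", "arguments": {
  "rows": [
    [[0,0,-0.1,0,0,0,1],[0,0,-0.3,0,0,0,1],[0,0,-0.55,0,0,0,1],[0,0,-0.8,0,0,0,1],[0,0,-0.95,0,0,0,1]]
  ]
}}

```text
t: 25.8
eef_pos: [429.0, 287.7, 372.2]
tcp_rot: [3.14, 0.003, -3.142]
ft_force: [0.4, 0.1, -0.1]
opening: 0.998
grip_force: 0.0
```

Emit:
{"name": "arm_command", "arguments": {
  "rows": [
    [[-0.2,-0.5,-0.3,0,0,0,1],[-0.4,-0.9,-0.3,0,0,0,1],[-0.4,-0.9,-0.3,0,0,0,1],[-0.4,-0.9,-0.3,0,0,0,1],[-0.4,-0.9,-0.3,0,0,0,1]]
  ]
}}

```text
t: 26.22
eef_pos: [490.8, 149.0, 415.0]
tcp_rot: [-3.141, 0.003, 3.138]
ft_force: [0.7, -0.4, 0.6]
opening: 0.998
grip_force: 0.0
```

```bash
python3 - <<'E'
from h import *
np.set_printoptions(precision=1,suppress=True)
snap('top','t13'); snap('scene','s13'); P,p=cloud('t13'); q=P.reshape(-1,3)
for n,c,lo,hi in [('bark',(469,-280),78,106),('seed',(429,289),78,106),('loupe',(528,269),50,66),('cup',(570,-273),36,48),('petal',(665,109),70,100),('nest',(563,5),44,52)]:
    m=(np.hypot(q[:,0]-c[0],q[:,1]-c[1])<40)&(q[:,2]>lo)&(q[:,2]<hi); v=q[m]; print(n,m.sum(),(v.min(0)+v.max(0))/2 if len(v) else '',np.ptp(v,0) if len(v) else '', v[:,2].max() if len(v) else '')
a=cv2.resize(cv2.imread('pics/t13.png'),(400,300)); b=cv2.resize(cv2.imread('pics/s13.png'),(400,300)); cv2.imwrite('pics/c13.png',np.hstack([a,b]))
E
```

```text
bark 500 [ 472.4 -279.    90.9] [46.  47.8 25.6] 103.72090195587293
seed 135 [443.8 286.1  87.7] [14.8 44.4 18.5] 96.9439781329221
loupe 0   
cup 251 [ 575.6 -273.9   40.4] [67.8 57.3  8.6] 44.7133032822278
petal 478 [666.2 109.6  83.3] [47.2 46.3 26.3] 96.39581419968908
nest 233 [558.    4.6  47.9] [67.7 55.2  7.6] 51.69622824998646
```

View pics/c13.png

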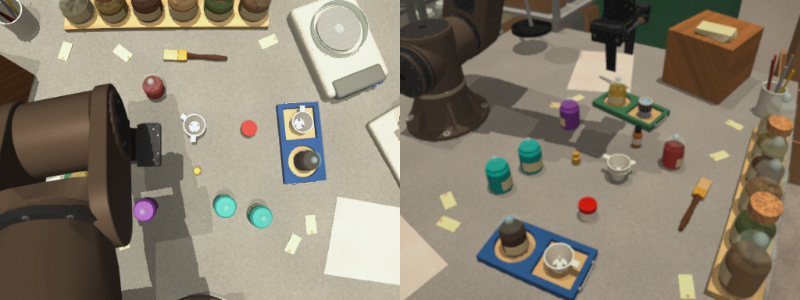

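All four are standing in their recesses in both views (scene: seed jar (617,92), loupe (645,105), bark jar (513,235), cup (560,258)). Numeric check of the green tray from the scene camera, then hand in.

```bash
python3 - <<'E'
from h import *
np.set_printoptions(precision=1,suppress=True)
P,p=cloud('s13'); q=P.reshape(-1,3)
for n,c,lo,hi in [('seed',(429,289),88,106),('bark',(469,-280),88,106),('loupe',(528,269),55,66)]:
    m=(np.hypot(q[:,0]-c[0],q[:,1]-c[1])<30)&(q[:,2]>lo)&(q[:,2]<hi); v=q[m]; print(n,m.sum(),(v.min(0)+v.max(0))/2,v[:,2].max())
E
```

```text
seed 50 [428.1 282.9  95.8] 103.61692442013282
bark 134 [ 469.1 -281.5   96.5] 104.92919844084565
loupe 146 [527.2 265.2  57.6] 60.19514261166307
```

```bash
python3 -c "
from cell import *
print(job_done())"
```

```text
the job is handed in; nothing more can be done
None
```

I made up both trays and handed the job in at about 26 s. The last camera check showed all four items standing in their recesses, the middle cup still nested, and the petal jar where it started; `job_done()` returned no verdict.

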